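# Pin the market stall's display rail

### The job

The flat display rail already lies in its steel bracket with the holes lined up. Take the quick-release pin, the one with the thumb button in the side of its block-shaped grip, hold its button in while you push the pin down through the bracket's hole until its collar sits flat on top, then let go so that it locks. Leave the plain round-headed pin in the rack.

Things in the scene. Friction and masses are not known exactly. Their poses are not given: they have to be found in the camera images.
- pin: Upright quick-release pin, 0.24 kg, hung by its collar in a rack slot (play 7 mm in x, 2 in y); lift 65 mm to clear. Origin: on the axis, underside of collar; z up, x to the button. Below: shank 16 mm across, 60 long, last 16 mm tapering to 8. Above: collar 46 across, 6 thick; black grip block 24 (x) by 28 (y), 6 to 56 mm up, button in its +x face. Width over block and button 32 mm, pressed 26.
- pin_button (a joint): The pin's thumb button, a 20 mm round plunger 34 mm above the pin's origin, moving along x: 0 = out, 8 mm proud; 0.006 = fully in, 2 mm proud. Spring 2.4 to 6 N: gripping the pin across x presses it. Button out: two dogs, 28 to 36 mm below the pin's origin, stick out along +y and -y to 19 mm from the axis and do not pass the bracket's hole. Fully in: they sink into the shank.
- bracket_hole (a point): Centre of the hole's mouth in the top face of the fixed steel rail bracket, 80 mm above the table; z up, x along the rail. Vertical hole 28 mm across through steel, wooden rail and steel, 24 mm in all, 56 mm free below it. The bracket is 96 by 108 mm from above; the flat rail, 72 mm wide, runs off to +x 8 mm below the top. The pin may go in at any yaw.
- plain_pin: Bystander in the other slot of the low wooden rack (100 by 220 mm, top at 70 mm, slots 110 mm apart): same shank and collar, but a round knob 34 mm across and up to 52 mm above the collar's underside, no button, no dogs. Origin: on the axis, underside of collar. It stands 122 mm above the table; no other loose thing near is taller, so carry the pin's tip above that.
Not all that is in view belongs to the job. What is shaped like the pin but red is not meant.

How it is judged (in metres and radians):
On the way:
1. the pin is down through the hole, its collar within 12 mm of the bracket, with the button still held in (value of joint pin_button above 0.0045 m and z of pin in the frame of bracket_hole between -0.005 and 0.012 m and horizontal distance between pin and bracket_hole below 0.012 m), for 0.1 s.
At the end, for the whole second after the job is handed in: Pin in the bracket's hole: axis within 10 mm of the hole's, within 10 degrees of upright, collar within 4 mm of the bracket's top, button out to within 2 mm so the dogs lock, at rest. The plain pin is within 30 mm of where it was (horizontal distance between pin and bracket_hole below 0.01 m and z of pin in the frame of bracket_hole between -0.004 and 0.004 m and angle between pin's own z axis and vertical below 0.17 rad and value of joint pin_button below 0.002 m and linear speed of pin below 0.02 m/s and distance of plain_pin from where it was at the start of the episode below 0.03 m); the robot touches nothing.
It fails at once if the plain pin is taken out of its slot (moved more than 30 mm) (distance of plain_pin from where it was at the start of the episode above 0.03 m).
It also fails if it takes over 42 s, if anything falls off the work surface, if the arm or the gripper's body presses on something with over 40 N, if the wrist force passes 120 N, or if a joint passes its speed limit or range.

### The arm

A 6-joint arm with a two-finger parallel gripper is mounted at the origin on the work surface. World frame = base frame: x ahead of the robot, y to its left, z up, the work surface at z = 0. Lengths are in mm, angles in rad, forces in N, time in s.
With the tool pointing down it reaches from about 300 to 775 mm from the base axis. Payload 14.6 kg.
Tool frame: the origin (TCP) lies between the finger pads; the fingertips stand 19 mm ahead of it and the grasp point (between the pads) is the TCP; x points along the fingers, y is the direction in which the jaws open and shut, and the axes are right-handed (so a half turn about x gives the same grasp; the last joint's range is limited). The gripper opens to 94 mm and grips with 3 to 60 N. Pads are 16 mm wide; open, the fingers measure 119 mm over their backs; the gripper's body (75 mm by 177 mm) begins 78 mm behind the grasp point.
Start: joints at [1.111, 0.3, 1.521, -0, 1.321, -0.067], TCP at [210.524, 508.103, 224.446] pointing down, gripper open.
Joint ranges: [-3.03, 3.03], [-0.79, 2.21], [0.23, 2.52], [-1.04, 4.18], [0, 3.07], [-2.55, 2.55]. Speed limits (rad/s): [2.22, 2.22, 2.57, 3.14, 3.14, 3.14].

### API

Orientations are given as [roll, pitch, yaw] about the fixed x, y, z axes, in that order (R = Rz(yaw) Ry(pitch) Rx(roll)).
In Python, from cell import manip gives the robot as it stands.
- The arm moves only by the tool jog_arm, never from a script. Its argument "series" is one flat list of numbers, 7 for each row, row after row: the turn, a rotation vector about the world's x, y, z in rad, then the shift along the world's x, y, z in m, then the opening, from -1 (shut) to 1 (fully open). A call has 1 to 20 rows; each row is the pose to reach, as a shift and turn from the pose commanded when the call began; what a row does not reach only later rows make up. A row lasts 1/8 s, in which the tool goes at most 62.5 mm and 10.7 degrees, less where a joint would pass 70% of its speed; a pose out of reach is approached as far as the arm can. A call with a gripper value outside its range is refused whole. The fingers move at their own pace and stop on an object; "squeeze" is the grip in N (left out, the last holds). Time passes only in rows, so rows that repeat a pose let the fingers close. It gives the time, the measured TCP pose, the force and the opening at its end, in the units of the state.
- manip.read_state(): the state, without advancing time (a new reading comes with each control period).
- manip.camera(name): name is "scene" or "top" or "wrist"; returns a dict with "color" (384x512x3 uint8, blue, green, red), "range_z" (384x512 float32, mm along the optical axis (not along the pixel's ray), 0 where there is no reading), "fx", "fy", "cx", "cy" (pixels), "pose" (4x4, takes a point from camera to world coordinates); the wrist camera has in their place "mount" (4x4, takes a point from camera to tool coordinates, whose origin is the TCP and whose axes are the tool frame's). Camera axes: x right, y down, z forward; pixel columns grow to the right and rows downward; lengths in mm; the calibration is good to about 2 mm. A picture is of the moment at which its call begins: read the wrist's pose just before it.
- manip.sign_off(): hands the job in, once; it reports no verdict.
The state is a dict: "clock": time; "joints": joint angles; "qd": joint speeds; "effort": joint torques, N m; "eef_pos": TCP position; "eef_rot": TCP orientation; "wrist_force": force on the tool from outside, world axes, zero at the start; "moment": the same for the moment, N m; "finger_gap": finger opening in mm.
Only numpy, scipy, OpenCV 4.12 (cv2) and the standard library are available. Lean on these libraries where they do the work, as an engineer would, in place of code of your own. Each camera call takes 0.05 s, during which the arm holds its last target.

## Working session

There is one attempt and no reset: what is moved stays moved. The work goes in short steps, Python scripts to look and compute and a tool call to move; the robot and the scene stay as the last step left them, time stands still between calls to the robot, and variables do not carry over. Pictures are saved under pics/ and viewed, and the job is handed in when it is done.

Besides the shell and the picture viewer there is one more tool, called after ">>>" as a command line: name --argument value ..., lists and objects as JSON in quotes. jog_arm: Moves the arm, as the interface text tells. Its arguments: {"type":"object","properties":{"series":{"type":"array","items":{"type":"number"}},"squeeze":{"type":"number"}},"required":["series"]}

```bash
ls; mkdir -p pics; python3 - <<'E'
from cell import manip
import cv2,numpy as np
print(manip.read_state())
for n in ["scene","top","wrist"]:
    c=manip.camera(n); cv2.imwrite(f"pics/{n}0.png",c["color"]); np.savez(f"pics/{n}0.npz",**c)
    print(n,c["fx"],c["fy"],c["cx"],c["cy"]); print(np.round(c.get("pose",c.get("mount")),3))
E
```

```text
pics
{'clock': 0.0, 'joints': array([ 1.11138580e+00,  3.00461150e-01,  1.52158639e+00, -4.40006053e-06,
        1.32070934e+00, -6.66255524e-02]), 'qd': array([-6.80008505e-04,  7.36756221e-04, -1.07866768e-03, -4.26801597e-04,
       -4.48142953e-05,  7.79659195e-04]), 'effort': array([-9.87253079e-04, -5.31811702e+01, -3.52736807e+01,  7.07417889e-02,
        2.43889284e-02, -8.96769575e-05]), 'eef_pos': array([210.42700075, 507.88797362, 223.8895325 ]), 'eef_rot': array([-1.63376119,  1.56963209, -2.02654508]), 'wrist_force': array([ 0.21801346,  0.43216715, -0.11165104]), 'moment': array([-0.00951068,  0.03252757, -0.03160288]), 'finger_gap': 94.00999190372183}
scene 434.9305063275109 434.9305063275109 252.26918097214835 183.6547585221536
[[ 3.340000e-01  7.070000e-01 -6.230000e-01  1.156286e+03]
 [ 9.420000e-01 -2.450000e-01  2.280000e-01 -2.302510e+02]
 [ 9.000000e-03 -6.630000e-01 -7.480000e-01  8.650190e+02]
 [ 0.000000e+00  0.000000e+00  0.000000e+00  1.000000e+00]]
top 355.5715186741715 355.5715186741715 251.33840066953073 185.32985594309432
[[-9.000000e-03 -9.880000e-01  1.530000e-01  3.728060e+02]
 [-1.000000e+00  1.300000e-02  2.500000e-02 -1.432200e+01]
 [-2.700000e-02 -1.530000e-01 -9.880000e-01  1.000858e+03]
 [ 0.000000e+00  0.000000e+00  0.000000e+00  1.000000e+00]]
wrist 266.6025437828131 266.6025437828131 254.72207466207357 190.46353637005674
[[   0.      -0.243    0.97  -160.146]
 [   1.       0.      -0.       1.244]
 [   0.       0.97     0.243  -71.564]
 [   0.       0.       0.       1.   ]]
```

View pics/scene0.png

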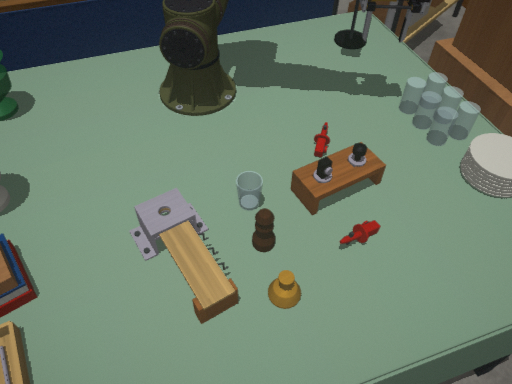

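View pics/top0.png

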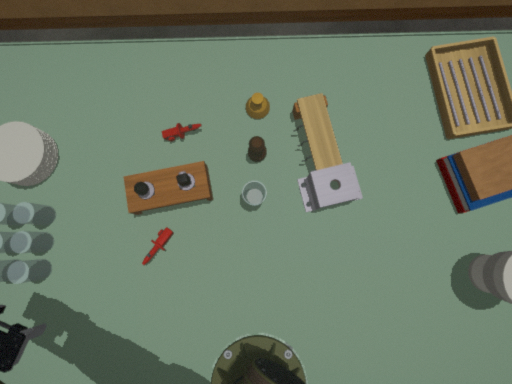

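View pics/wrist0.png

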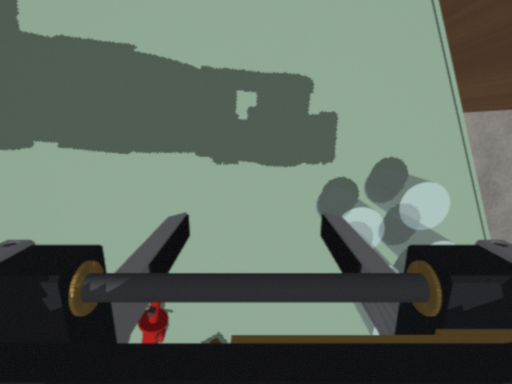

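The scene shows the rack with two dark-headed pins on steel collars (scene about (324,168) and (359,153); top about (184,180) and (142,188)). There are also two red look-alikes at top (180,131) and (158,246). The bracket hole is at top (336,185) and scene (164,211). Next are close crops of the rack pins.

```bash
python3 - <<'E'
import cv2,numpy as np
s=cv2.imread("pics/scene0.png"); t=cv2.imread("pics/top0.png")
a=cv2.resize(s[130:220,280:400],None,fx=5,fy=5,interpolation=cv2.INTER_CUBIC)
b=cv2.resize(t[150:220,115:220],None,fx=5.7,fy=5.7,interpolation=cv2.INTER_CUBIC)
cv2.imwrite("pics/cs.png",a);cv2.imwrite("pics/ct.png",b)
b=cv2.resize(t[150:220,290:370],None,fx=6,fy=6,interpolation=cv2.INTER_CUBIC)
cv2.imwrite("pics/cb.png",b)
E
```

```text
(no output)
```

View pics/cs.png

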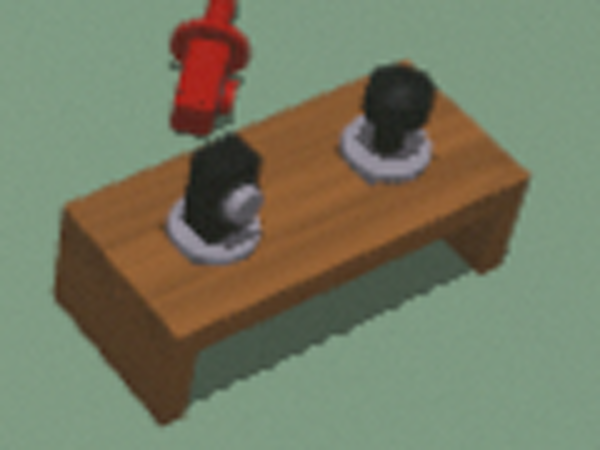

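View pics/ct.png

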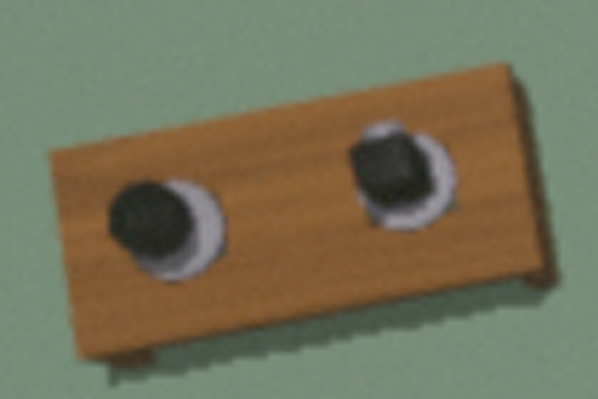

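View pics/cb.png

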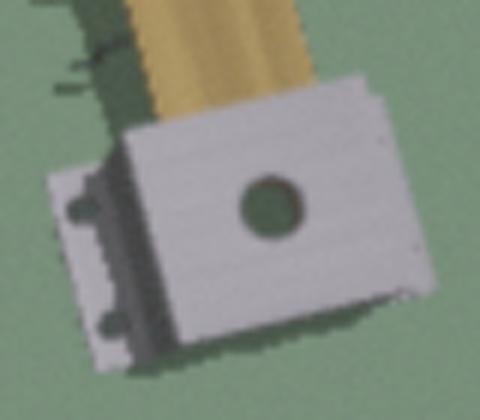

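Candidates for the target:
- **Dark block with a silver side button:** top (184,180), scene (324,168). This matches the description.
- **Round knob, no button:** top (142,188), scene (359,153). This is the plain pin.
- **Red look-alikes:** top (180,131) and (158,246), lying on the table.

The crops confirm the block-grip pin at top (184,180), with its button facing away from the robot. Now I measure.

```bash
cat > h.py <<'E'
import numpy as np,cv2
def ray(c,uv,z,P=None):
    P=c["pose"] if P is None else P
    uv=np.atleast_2d(np.float64(uv)); d=np.c_[(uv[:,0]-c["cx"])/c["fx"],(uv[:,1]-c["cy"])/c["fy"],np.ones(len(uv))]@P[:3,:3].T
    o=P[:3,3]; return o+d*((z-o[2])/d[:,2])[:,None]
def cloud(c,P=None):
    P=c["pose"] if P is None else P
    Z=c["range_z"].astype(float); v,u=np.mgrid[:Z.shape[0],:Z.shape[1]]
    p=np.dstack([(u-c["cx"])/c["fx"]*Z,(v-c["cy"])/c["fy"]*Z,Z]); w=p@P[:3,:3].T+P[:3,3]; w[Z==0]=np.nan; return w
E
python3 - <<'E'
from h import *
t=dict(np.load("pics/top0.npz")); s=dict(np.load("pics/scene0.npz"))
for c,name in((t,"top"),(s,"scene")):
    w=cloud(c); hsv=cv2.cvtColor(c["color"],cv2.COLOR_BGR2HSV)
    def blobs(m,amin,tag,z,roi):
        mm=np.zeros_like(m,np.uint8); x0,y0,x1,y1=roi; mm[y0:y1,x0:x1]=m[y0:y1,x0:x1]
        n,l,st,ce=cv2.connectedComponentsWithStats(mm.astype(np.uint8))
        for i in range(1,n):
            if st[i,4]>=amin:
                zz=w[...,2][l==i]
                cnt=cv2.findContours((l==i).astype(np.uint8),0,2)[0][0].reshape(-1,2)
                R=cv2.minAreaRect(ray(c,cnt,z)[:,:2].astype(np.float32))
                print(name,tag,st[i],ce[i].round(1),"xyz",ray(c,ce[i],z).round(1),"zmed",np.nanpercentile(zz,[5,50,95]).round(),"rect",np.round(R[0],1),np.round(R[1],1),round(R[2],1))
    roi=(115,150,220,220) if name=="top" else (280,135,400,215)
    br=(290,150,370,220) if name=="top" else (125,185,215,255)
    blobs(hsv[...,2]<75,30,"dark",124,roi)
    z=w[...,2]
    for lo,hi,nm in((110,135,"heads"),(60,85,"racktop")): blobs((z>lo)&(z<hi),20,nm,125 if nm=="heads" else 70,roi)
    blobs((hsv[...,1]<60)&(hsv[...,2]>100),20,"silver",76,roi)
    blobs((z>72)&(z<90),100,"brackettop",80,br)
    blobs((z<60)&(z>-50),15,"hole",80,(325,175,350,198) if name=="top" else (150,200,178,222))
E
```

```text
top dark [177 173  14  14 143] [183.4 179.8] xyz [[525.4 178.6 124. ]] zmed [ 88. 124. 127.] rect [525.4 178.7] [32.1 31.1] 14.8
top dark [134 182  15  14 156] [140.9 188.5] xyz [[504.7 285.6 124. ]] zmed [104. 119. 123.] rect [504.8 285.3] [35.  29.8] 45.8
top heads [176 172  13  13 126] [182.2 178.2] xyz [[529.4 181.5 125. ]] zmed [112. 124. 127.] rect [530.5 181.8] [31.4 28.6] 15.1
top heads [134 182  14  13 142] [140.3 187.9] xyz [[506.1 286.9 125. ]] zmed [114. 119. 123.] rect [505.9 286.4] [33.2 30.5] 89.3
top racktop [ 124  161   87   52 2749] [166.9 187.1] xyz [[515.6 234.3  70. ]] zmed [67. 70. 75.] rect [517.  235.8] [101.6 221.1] 10.4
top silver [ 115  150  105   70 3801] [166.3 180.8] xyz [[531.7 234.7  76. ]] zmed [-4. -1.  3.] rect [523.5 235.3] [284.7 186. ] 89.4
top silver [182 174  13  16  81] [189.7 182.9] xyz [[525.2 172.1  76. ]] zmed [73. 76. 82.] rect [525.5 173.1] [25.5 44.8] 67.8
top silver [142 182  12  17  88] [149.4 190.2] xyz [[507.1 279.1  76. ]] zmed [72. 75. 78.] rect [507.1 282.6] [27.3 43.7] 85.0
top brackettop [ 310  150   51   58 1594] [334.  182.5]
[... 1253 characters left out ...]
[547.6 276.8] [193.4 319.8] 57.8
scene silver [348 153  18  13  91] [356.2 160.5] xyz [[512.  287.2  76. ]] zmed [75. 78. 81.] rect [509.5 289.2] [44.3 40.2] 50.4
scene silver [325 167   7   6  20] [327.6 169.1] xyz [[515.5 204.7  76. ]] zmed [107. 112. 115.] rect [515.4 204.4] [ 7.4 20.7] 24.9
scene silver [313 170  19  13  78] [320.4 177.7] xyz [[536. 175.  76.]] zmed [72. 77. 80.] rect [533.8 176.8] [45.4 28.3] 36.5
scene brackettop [ 134  188   77   67 2557] [171.5 222.2] xyz [[ 552.3 -199.8   80. ]] zmed [73. 80. 83.] rect [ 567.  -196.6] [206.9 109.4] 12.7
scene hole [160 211  10   5  28] [164.8 212.9] xyz [[ 521.8 -208.5   80. ]] zmed [-1.  2. 60.] rect [ 521.8 -209.1] [10.1 20.3] 4.8
```

```bash
python3 - <<'E'
from h import *
from scipy.spatial.transform import Rotation as R
from cell import manip
s=manip.read_state(); M=R.from_euler('xyz',s["eef_rot"]).as_matrix(); print(M.round(3))
y=M[:,1];print("jaw yaw deg",np.degrees(np.arctan2(y[1],y[0])))
E
```

```text
[[-0.     0.383  0.924]
 [-0.001  0.924 -0.383]
 [-1.    -0.001 -0.   ]]
jaw yaw deg 67.49443461617597
```

>>> jog_arm --series '[0,0,-0.18,0.05,-0.055,0.01,1,0,0,-0.36,0.1,-0.11,0.015,1,0,0,-0.54,0.15,-0.16,0.015,1,0,0,-0.72,0.2,-0.21,0.01,1,0,0,-0.9,0.25,-0.265,0.005,1,0,0,-0.916,0.3,-0.315,0.005,1,0,0,-0.916,0.315,-0.328,0.005,1,0,0,-0.916,0.315,-0.328,0.005,1,0,0,-0.916,0.315,-0.328,0.005,1]' --squeeze 30

```text
clock: 1.27
eef_pos: [525.6, 179.7, 229.0]
eef_rot: [-1.705, 1.57, -3.015]
wrist_force: [-0.5, -0.4, 0.4]
finger_gap: 94.1
```

```bash
cat >> h.py <<'E'
from scipy.spatial.transform import Rotation as Rot
def wristshot(manip):
    s=manip.read_state(); c=manip.camera("wrist")
    T=np.eye(4); T[:3,:3]=Rot.from_euler('xyz',s["eef_rot"]).as_matrix(); T[:3,3]=s["eef_pos"]
    c["pose"]=T@c["mount"]; return s,c
E
python3 - <<'E'
from h import *
from cell import manip
s,c=wristshot(manip); print(s["clock"],s["eef_pos"],s["joints"],s["qd"].round(3))
cv2.imwrite("pics/w1.png",c["color"]); np.savez("pics/w1.npz",**c)
E
```

```text
1.275 [525.6176231  179.72972725 228.99745923] [2.63490191e-01 3.09123081e-01 1.49828942e+00 1.16870413e-04
 1.33500428e+00 2.88198182e-03] [ 0.046 -0.022  0.021  0.005 -0.001  0.018]
```

View pics/w1.png

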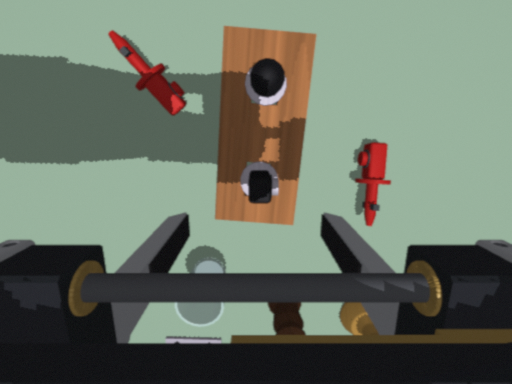

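```bash
python3 - <<'E'
from h import *
c=dict(np.load("pics/w1.npz"))
cv2.imwrite("pics/w1c.png",cv2.resize(c["color"][145:225,210:310],None,fx=7,fy=7,interpolation=cv2.INTER_CUBIC))
P=c["pose"]; w=cloud(c,P); z=w[...,2]
y=P[:3,0]; print("img x yaw",np.degrees(np.arctan2(y[1],y[0])))
hsv=cv2.cvtColor(c["color"],cv2.COLOR_BGR2HSV)
roi=np.zeros(z.shape,bool); roi[155:215,230:290]=1
for nm,m,zz in (("blocktop",(z>118)&(z<135)&roi,126),("dark",(hsv[...,2]<70)&roi&(z>100),126),("collar",(z>72)&(z<80)&(hsv[...,1]<70)&(hsv[...,2]>90)&roi,76),("knobtop",(z>105)&(z<130)&np.roll(roi,-105,0),120)):
    v,u=np.where(m); print(nm,m.sum(), u.min(),u.max(),v.min(),v.max(),np.nanmedian(z[m]))
    cn=max(cv2.findContours(m.astype(np.uint8),0,2)[0],key=len).reshape(-1,2)
    R=cv2.minAreaRect(ray(c,cn,zz,P)[:,:2].astype(np.float32)); print(np.round(R[0],1),np.round(R[1],1),round(R[2],1)); print(w[m].mean(0).round(1))
m=(hsv[...,0]>5)&(hsv[...,0]<20)&(hsv[...,1]>90)&(z>60)&(z<78)
cn=max(cv2.findContours(m.astype(np.uint8),0,2)[0],key=cv2.contourArea).reshape(-1,2)
print(cv2.minAreaRect(ray(c,cn,70,P)[:,:2].astype(np.float32)))
E
```

```text
img x yaw 14.929280016214136
blocktop 608 248 271 176 203 125.55642780581078
[528.1 187.6] [23.4 28.3] 14.6
[527.8 187.8 125.2]
dark 645 248 271 173 202 125.47346296695781
[527.6 189.6] [23.3 30.2] 14.9
[527.9 189.6 123.4]
collar 371 240 277 162 195 75.87278418795017
[522.8 191.5] [45.  30.5] 46.7
[521.1 193.8  75.8]
knobtop 1065 250 284 58 96 120.04931674413427
[506.9 293.1] [32.1 33.3] 14.9
[506.5 293.3 119.6]
((516.8802490234375, 240.19674682617188), (99.15814971923828, 219.13687133789062), 10.391651153564453)
```

View pics/w1c.png

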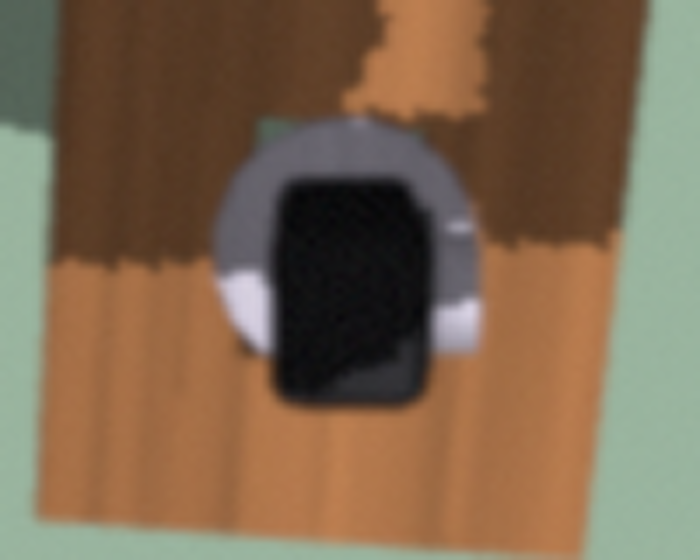

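>>> jog_arm --series '[0,0,0,0.003,0.005,-0.04,1,0,0,0,0.003,0.005,-0.079,1,0,0,0,0.003,0.005,-0.079,1,0,0,0,0.003,0.005,-0.079,1]'

```text
clock: 1.82
eef_pos: [528.7, 186.1, 152.3]
eef_rot: [1.618, 1.569, 0.311]
wrist_force: [0.7, -0.0, 1.1]
finger_gap: 94.0
```

```bash
cat > look.py <<'E'
import sys
from h import *
from cell import manip
n=sys.argv[1]
s,c=wristshot(manip); print(s["clock"],s["eef_pos"].round(1),s["qd"].round(3),"F",s["wrist_force"].round(1),"gap",s["finger_gap"])
cv2.imwrite(f"pics/{n}.png",c["color"]); np.savez(f"pics/{n}.npz",**c)
E
python3 look.py w2; python3 - <<'E'
from h import *
c=dict(np.load("pics/w2.npz"));P=c["pose"]; w=cloud(c,P); z=w[...,2]
hsv=cv2.cvtColor(c["color"],cv2.COLOR_BGR2HSV)
roi=np.zeros(z.shape,bool); roi[150:290,190:320]=1
for nm,m,zz in (("blocktop",(z>118)&(z<140)&roi,126),("dark",(hsv[...,2]<70)&roi,126)):
    v,u=np.where(m); print(nm,m.sum(), u.min(),u.max(),v.min(),v.max(),np.nanmedian(z[m]))
    cn=max(cv2.findContours(m.astype(np.uint8),0,2)[0],key=len).reshape(-1,2)
    R=cv2.minAreaRect(ray(c,cn,zz,P)[:,:2].astype(np.float32)); print(np.round(R[0],1),np.round(R[1],1),round(R[2],1)); print(w[m].mean(0).round(1))
E
```

```text
1.825 [528.7 186.1 152.3] [-0.007 -0.01  -0.009 -0.    -0.004 -0.002] F [ 0.7 -0.   1.1] gap 94.02715812141541
blocktop 1106 240 271 202 238 125.53449050350152
[528.2 188.5] [22.8 28.5] 14.3
[527.9 188.2 125.2]
dark 3485 190 319 190 289 245.13560204975906
[527.  193.3] [23.1 36.5] 15.0
[nan nan nan]
```

View pics/w2.png

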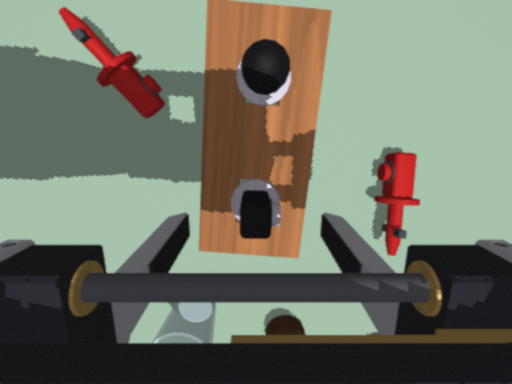

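>>> jog_arm --series '[0,0,0,0.0015,0.0025,-0.02,1,0,0,0,0.0015,0.0025,-0.04,1,0,0,0,0.0015,0.0025,-0.047,1,0,0,0,0.0015,0.0025,-0.047,1,0,0,0,0.0015,0.0025,-0.047,1]'

```text
clock: 2.5
eef_pos: [530.5, 187.8, 104.6]
eef_rot: [1.562, 1.569, 0.253]
wrist_force: [0.3, -0.3, -0.3]
finger_gap: 94.1
```

```bash
python3 look.py w3
```

```text
2.5 [530.5 187.8 104.6] [-0.     0.001  0.003  0.001 -0.004 -0.   ] F [ 0.3 -0.3 -0.3] gap 94.0954280111554
```

View pics/w3.png

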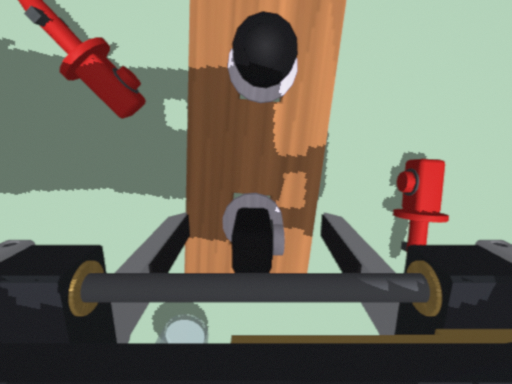

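The wrist view shows the block (columns 233–272) centred between the fingers (188 and 322), with the button on the right. Closing now.

>>> jog_arm --series '[0,0,0,0,0,0,-1,0,0,0,0,0,0,-1,0,0,0,0,0,0,-1,0,0,0,0,0,0,-1,0,0,0,0,0,0,-1,0,0,0,0,0,0,-1]' --squeeze 30

```text
clock: 3.3
eef_pos: [530.0, 187.6, 103.4]
eef_rot: [-1.676, 1.571, -2.985]
wrist_force: [-0.1, 0.4, 0.1]
finger_gap: 37.5
```

```bash
python3 look.py w4
```

```text
3.3 [530.  187.6 103.4] [ 0.001  0.    -0.     0.001 -0.01   0.001] F [-0.1  0.4  0.1] gap 37.506028099554015
```

View pics/w4.png

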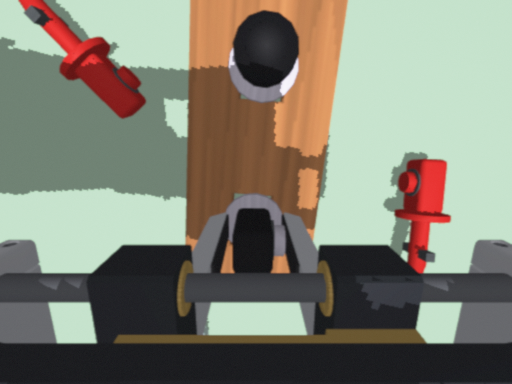

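Still closing, with no contact yet (37.5 mm gap).

>>> jog_arm --series '[0,0,0,0,0,0,-1,0,0,0,0,0,0,-1,0,0,0,0,0,0,-1,0,0,0,0,0,0,-1]' --squeeze 30

```text
clock: 3.85
eef_pos: [529.8, 187.6, 103.7]
eef_rot: [-1.64, 1.57, -2.949]
wrist_force: [-4.2, -1.0, 5.7]
finger_gap: 25.0
```

```bash
python3 look.py w5; python3 -c "
from h import *
c=np.load('pics/w5.npz');cv2.imwrite('pics/w5c.png',cv2.resize(c['color'][180:290,180:330],None,fx=5,fy=5,interpolation=2))"
```

```text
3.85 [529.8 187.6 103.7] [ 0.     0.001 -0.    -0.    -0.001  0.001] F [-4.2 -1.   5.7] gap 25.017898029720254
```

View pics/w5c.png

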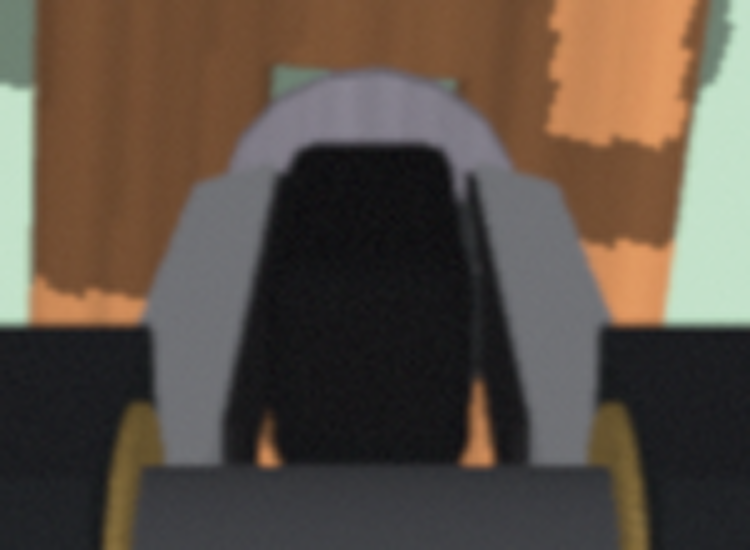

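Gap 25 mm, so the button is pressed and the pin is held. Lifting straight up.

>>> jog_arm --series '[0,0,0,0,0,0.01,-1,0,0,0,0,0,0.025,-1,0,0,0,0,0,0.045,-1,0,0,0,0,0,0.07,-1,0,0,0,0,0,0.1,-1,0,0,0,0,0,0.13,-1,0,0,0,0,0,0.14,-1,0,0,0,0,0,0.14,-1,0,0,0,0,0,0.14,-1]'

```text
clock: 5.03
eef_pos: [529.7, 187.5, 242.2]
eef_rot: [-1.553, 1.569, -2.861]
wrist_force: [-0.4, -0.1, -2.9]
finger_gap: 25.0
```

```bash
python3 look.py w6; python3 - <<'E'
from h import *
from cell import manip
for n in ("scene","top"):
    c=manip.camera(n); cv2.imwrite(f"pics/{n}1.png",c["color"]); np.savez(f"pics/{n}1.npz",**c)
a=cv2.imread("pics/scene1.png")[60:210,250:430]
cv2.imwrite("pics/s1c.png",cv2.resize(a,None,fx=4,fy=4,interpolation=2))
E
```

```text
5.025 [529.7 187.5 242.2] [-0.001  0.004  0.     0.     0.004 -0.001] F [-0.4 -0.1 -2.9] gap 25.018802202188603
```

View pics/s1c.png

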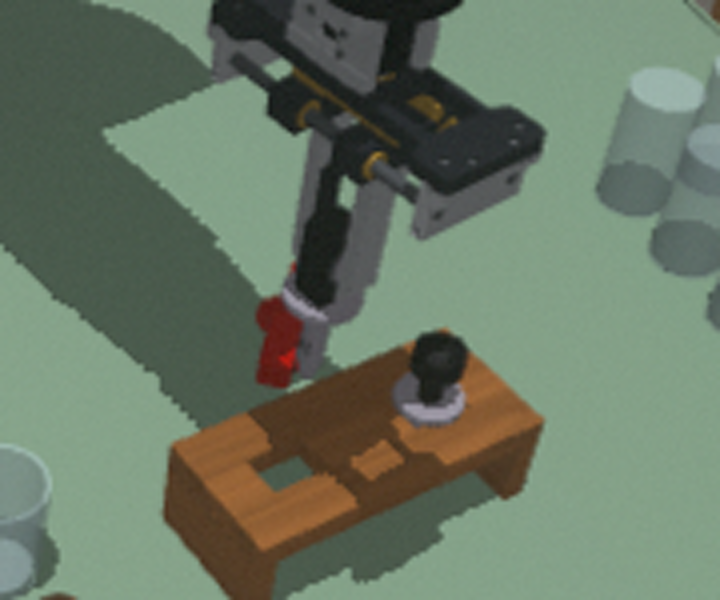

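View pics/w6.png

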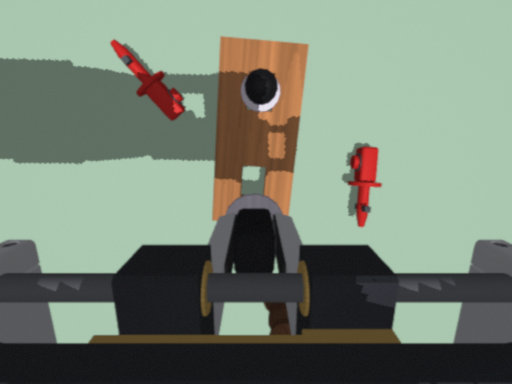

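>>> jog_arm --series '[0,0,0,-0.002,-0.04,0,-1,0,0,0,-0.004,-0.095,0,-1,0,0,0,-0.006,-0.15,0,-1,0,0,0,-0.008,-0.205,0,-1,0,0,0,-0.01,-0.26,0,-1,0,0,0,-0.011,-0.315,0,-1,0,0,0,-0.013,-0.36,0,-1,0,0,0,-0.013,-0.39,0,-1,0,0,0,-0.013,-0.394,0,-1,0,0,0,-0.013,-0.394,0,-1,0,0,0,-0.013,-0.394,0,-1]'

```text
clock: 6.55
eef_pos: [517.1, -205.5, 243.4]
eef_rot: [-2.977, 1.571, 1.998]
wrist_force: [0.1, -0.2, -2.3]
finger_gap: 25.2
```

```bash
python3 look.py w7; python3 -c "
from h import *
c=np.load('pics/w7.npz');cv2.imwrite('pics/w7c.png',cv2.resize(c['color'][120:290,140:370],None,fx=3.4,fy=3.4,interpolation=2))"
```

```text
6.55 [ 517.1 -205.5  243.4] [ 0.002 -0.002 -0.002 -0.002  0.002 -0.003] F [ 0.1 -0.2 -2.3] gap 25.150844098796107
```

View pics/w7c.png

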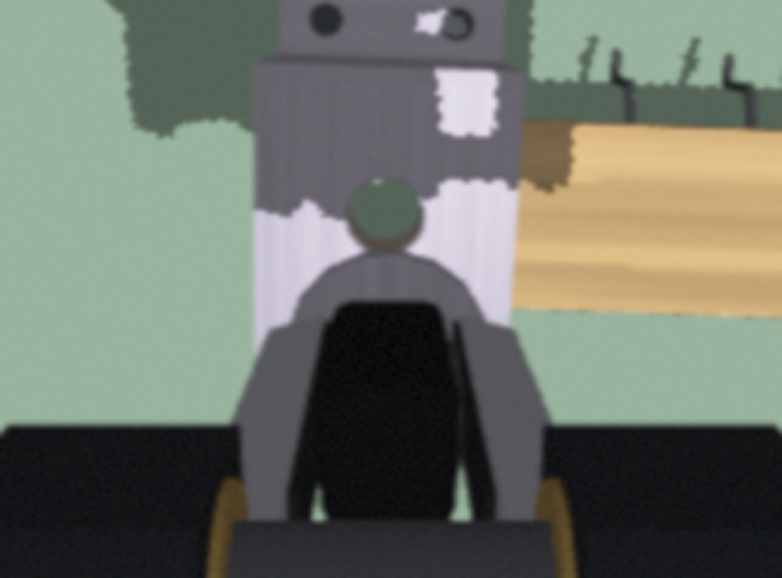

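```bash
python3 - <<'E'
from h import *
c=dict(np.load("pics/w7.npz"));P=c["pose"]; M=c["mount"]; w=cloud(c,P); z=w[...,2]; tl=cloud(c,M)
g=c["color"]; hsv=cv2.cvtColor(g,cv2.COLOR_BGR2HSV)
roi=np.zeros(z.shape,bool); roi[165:200,235:272]=1
# hole: greenish or deep
m=(z<70)&roi; 
m2=roi&(hsv[...,1]>35)&(g[...,1]>g[...,2])&(hsv[...,0]>40)&(hsv[...,0]<100)
for k in (m,m2):
    cn=max(cv2.findContours(k.astype(np.uint8),0,2)[0],key=cv2.contourArea).reshape(-1,2)
    (x,y),r=cv2.minEnclosingCircle(cn.astype(np.float32)); print(x,y,r, cn.min(0),cn.max(0),"hole@80",ray(c,[[x,y]],80,P).round(1),"r",r*330/266)
print("bracket z",np.nanmedian(z[150:165,225:280]))
# held pin in tool frame: block top & collar
X=tl[...,0]; r2=np.zeros(z.shape,bool); r2[190:272,222:290]=1
dark=r2&(hsv[...,2]<60)&(np.abs(tl[...,1])<13)
for v in range(195,272,5): print(v,tl[v,253].round(1),g[v,253])
E
```

```text
252.5 182.07142639160156 10.702474594116211 [242 173] [263 192] hole@80 [[ 513.7 -204.5   80. ]] r 13.277506075407329
252.6764678955078 180.5 8.69096851348877 [244 174] [261 188] hole@80 [[ 513.4 -202.6   80. ]] r 10.782028606959752
bracket z 79.93723280384592
195 [ 28.6  -1.7 -21.3] [98 89 93]
200 [ 27.6  -1.7 -17.8] [104  96  99]
205 [ 27.1  -1.7 -14.1] [104  95  98]
210 [ 19.   -1.6 -12.9] [13 14 10]
215 [  7.9  -1.6 -13.1] [17 17 16]
220 [ -1.3  -1.5 -13. ] [18 14 15]
225 [-10.4  -1.5 -13.2] [15 16 13]
230 [-17.6  -1.4 -12.9] [15 15 14]
235 [-20.8  -1.4 -11.3] [14 12 13]
240 [-23.   -1.4  -9.2] [14 14 15]
245 [-21.9  -1.4  -5.7] [18 14 16]
250 [-21.2  -1.4  -2.3] [13 13 16]
255 [-22.1  -1.4   0.4] [15 15 16]
260 [-22.2  -1.4   3.5] [14 14 13]
265 [-22.8  -1.4   6.3] [15 14 12]
270 [-21.9  -1.4  10. ] [11 11  8]
```

The hole centre is at pixel (253.5,183), about (514.5,-205.5) in world coordinates, with measured bracket z of 79.9. The pin is upright in the grip. I'll correct x by 2 mm and go part of the way down.

>>> jog_arm --series '[0,0,0,-0.002,0,-0.02,-1,0,0,0,-0.002,0,-0.045,-1,0,0,0,-0.002,0,-0.06,-1,0,0,0,-0.002,0,-0.065,-1,0,0,0,-0.002,0,-0.065,-1,0,0,0,-0.002,0,-0.065,-1]'

```text
clock: 7.35
eef_pos: [515.3, -206.5, 179.3]
eef_rot: [0.879, 1.57, -0.43]
wrist_force: [-0.6, 0.2, -2.1]
finger_gap: 25.0
```

```bash
python3 look.py w8; python3 - <<'E'
from h import *
from cell import manip
c=manip.camera("scene"); 
a=cv2.resize(c["color"][130:260,100:260],None,fx=4.5,fy=4.5,interpolation=2); cv2.imwrite("pics/s2c.png",a)
E
```

```text
7.35 [ 515.3 -206.5  179.3] [-0.002 -0.001  0.003  0.    -0.002  0.002] F [-0.6  0.2 -2.1] gap 24.980020863825683
```

View pics/s2c.png

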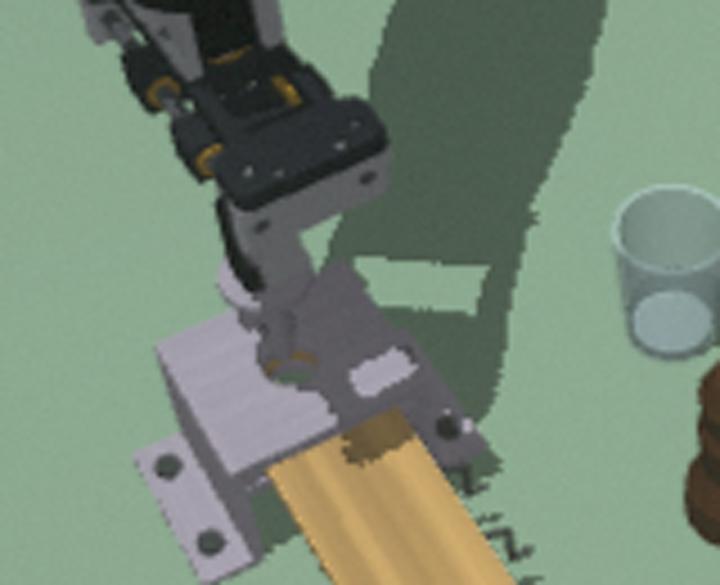

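View pics/w8.png

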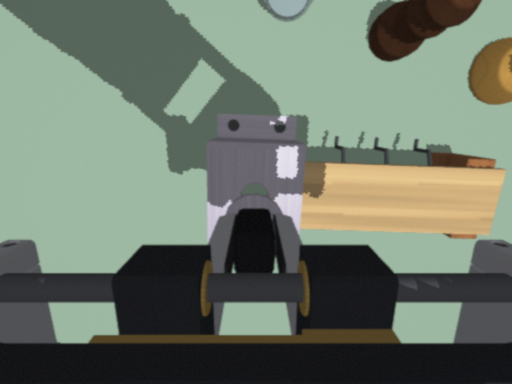

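```bash
python3 - <<'E'
from h import *
from cell import manip
c=manip.camera("scene"); np.savez("pics/scene2.npz",**c)
a=cv2.imread("pics/scene0.png")
x0,y0,x1,y1=145,185,185,225
o=np.hstack([cv2.resize(i[y0:y1,x0:x1],None,fx=10,fy=10,interpolation=2) for i in (a,c["color"])]); cv2.imwrite("pics/s3c.png",o)
# projected: hole & tip using the wrist-derived numbers
Pi=np.linalg.inv(c["pose"])
def pr(p):
    q=Pi[:3,:3]@np.array(p)+Pi[:3,3]; return (c["fx"]*q[0]/q[2]+c["cx"],c["fy"]*q[1]/q[2]+c["cy"])
for p in ((514.5,-205.5,80),(515,-206.5,85),(515,-206.5,139)): print(p,np.round(pr(p),1),"crop",((np.array(pr(p))-[x0,y0])*10).round())
E
```

```text
(514.5, -205.5, 80) [165.4 210.2] crop [204. 252.]
(515, -206.5, 85) [164.7 209.1] crop [197. 241.]
(515, -206.5, 139) [161.2 193.8] crop [162.  88.]
```

View pics/s3c.png

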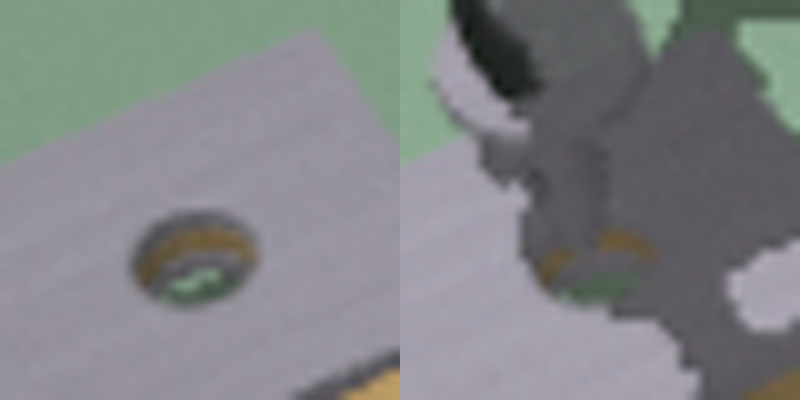

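The tip sits over the hole (about 1 mm off in the scene view). Going into the hole.

>>> jog_arm --series '[0,0,0,0,0,-0.006,-1,0,0,0,0,0,-0.012,-1,0,0,0,0,0,-0.018,-1,0,0,0,0,0,-0.022,-1,0,0,0,0,0,-0.022,-1]'

```text
clock: 8.12
eef_pos: [514.9, -206.3, 156.1]
eef_rot: [-2.323, 1.57, 2.652]
wrist_force: [0.4, -0.3, -2.6]
finger_gap: 25.1
```

>>> jog_arm --series '[0,0,0,0,0,-0.007,-1,0,0,0,0,0,-0.014,-1,0,0,0,0,0,-0.021,-1,0,0,0,0,0,-0.028,-1,0,0,0,0,0,-0.034,-1,0,0,0,0,0,-0.036,-1,0,0,0,0,0,-0.036,-1,0,0,0,0,0,-0.036,-1]'

```text
clock: 9.12
eef_pos: [515.2, -206.5, 120.7]
eef_rot: [0.86, 1.57, -0.449]
wrist_force: [-0.4, 0.2, -3.4]
finger_gap: 25.1
```

>>> jog_arm --series '[0,0,0,0,0,-0.002,-1,0,0,0,0,0,-0.004,-1,0,0,0,0,0,-0.006,-1,0,0,0,0,0,-0.006,-1]'

```text
clock: 9.62
eef_pos: [514.9, -206.4, 114.2]
eef_rot: [-2.299, 1.57, 2.675]
wrist_force: [-0.0, -0.1, -2.4]
finger_gap: 25.2
```

>>> jog_arm --series '[0,0,0,0,0,-0.001,-1,0,0,0,0,0,-0.001,-1,0,0,0,0,0,-0.001,-1]'

```text
clock: 10.0
eef_pos: [515.1, -206.4, 113.7]
eef_rot: [0.777, 1.57, -0.531]
wrist_force: [-1.5, 0.8, 1.9]
finger_gap: 25.2
```

```bash
python3 look.py w9; python3 - <<'E'
from h import *
from cell import manip
c=manip.camera("scene"); np.savez("pics/scene3.npz",**c)
cv2.imwrite("pics/s4c.png",cv2.resize(c["color"][150:240,120:220],None,fx=6,fy=6,interpolation=2))
E
```

```text
10.0 [ 515.1 -206.4  113.7] [ 0.001  0.002 -0.     0.     0.    -0.   ] F [-1.5  0.8  1.9] gap 25.164957776889636
```

View pics/s4c.png

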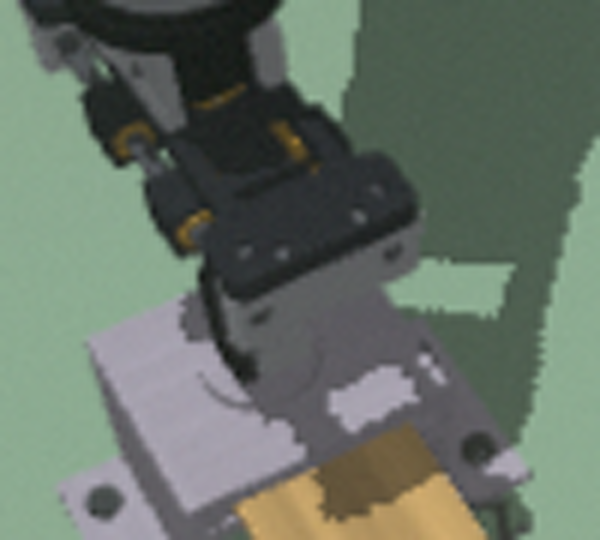

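Contact: Fz went from -2.4 to +1.9 N and the collar is down on the bracket top. I press half a millimetre more, then open.

>>> jog_arm --series '[0,0,0,0,0,-0.0005,-1,0,0,0,0,0,-0.0005,-1,0,0,0,0,0,0,0,0,0,0,0,0,0,0.5,0,0,0,0,0,0,1,0,0,0,0,0,0,1,0,0,0,0,0,0,1,0,0,0,0,0,0,1,0,0,0,0,0,0,1,0,0,0,0,0,0,1]'

```text
clock: 11.35
eef_pos: [515.0, -206.4, 113.5]
eef_rot: [-2.868, 1.571, 2.107]
wrist_force: [0.4, 0.3, 0.7]
finger_gap: 93.6
```

```bash
python3 look.py w10
```

```text
11.35 [ 515.  -206.4  113.5] [-0.001  0.001  0.001  0.001  0.001  0.001] F [0.4 0.3 0.7] gap 93.63985734038907
```

View pics/w10.png

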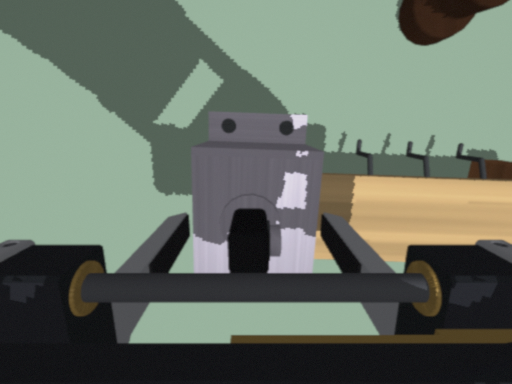

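The pin stands alone between the open fingers with its button out on the right. Lifting straight up.

>>> jog_arm --series '[0,0,0,0,0,0.03,1,0,0,0,0,0,0.08,1,0,0,0,0,0,0.13,1,0,0,0,0,0,0.13,1,0,0,0,0,0,0.13,1]'

```text
clock: 12.02
eef_pos: [514.8, -206.3, 242.7]
eef_rot: [-2.308, 1.57, 2.666]
wrist_force: [-0.6, -0.3, 0.3]
finger_gap: 93.7
```

```bash
python3 look.py w11; python3 - <<'E'
from h import *
from cell import manip
c=manip.camera("scene"); t=manip.camera("top"); cv2.imwrite("pics/top9.png",t["color"])
a=cv2.resize(c["color"][170:245,115:215],None,fx=4,fy=4,interpolation=2)
w=np.load("pics/w11.npz"); b=cv2.resize(w["color"][150:225,205:305],None,fx=4,fy=4,interpolation=2)
d=cv2.resize(c["color"][130:205,290:390],None,fx=4,fy=4,interpolation=2)
cv2.imwrite("pics/fin.png",np.vstack([np.hstack([a,b]),np.hstack([d,d*0])]))
P=w["pose"]; cl=cloud(w,P); z=cl[...,2]; m=np.zeros(z.shape,bool); m[160:215,230:280]=1
for lo,hi in((128,145),(82,92),(74,82)):
    k=m&(z>lo)&(z<hi); print(lo,k.sum(),np.median(z[k]),np.median(cl[k],0).round(1))
k=m&(z>128)&(z<145)
cn=max(cv2.findContours(k.astype(np.uint8),0,2)[0],key=len).reshape(-1,2)
print(cv2.minAreaRect(ray(w,cn,136,P)[:,:2].astype(np.float32)))
pl=cl[k]; A=np.c_[pl[:,:2],np.ones(len(pl))]; print("plane slope",np.linalg.lstsq(A,pl[:,2],rcond=None)[0])
E
```

```text
12.025 [ 514.8 -206.3  242.7] [-0.001  0.017  0.012  0.     0.002 -0.   ] F [-0.6 -0.3  0.3] gap 93.7248699675558
128 594 135.44288097562958 [ 510.6 -207.2  135.4]
82 379 85.92979224152276 [ 501.1 -196.    85.9]
74 1508 79.92711281954621 [ 522.2 -207.    79.9]
((510.53802490234375, -207.16860961914062), (23.008230209350586, 27.88388442993164), 15.011186599731445)
plane slope [ 1.70917350e-02 -5.64658254e-02  1.14680352e+02]
```

View pics/fin.png

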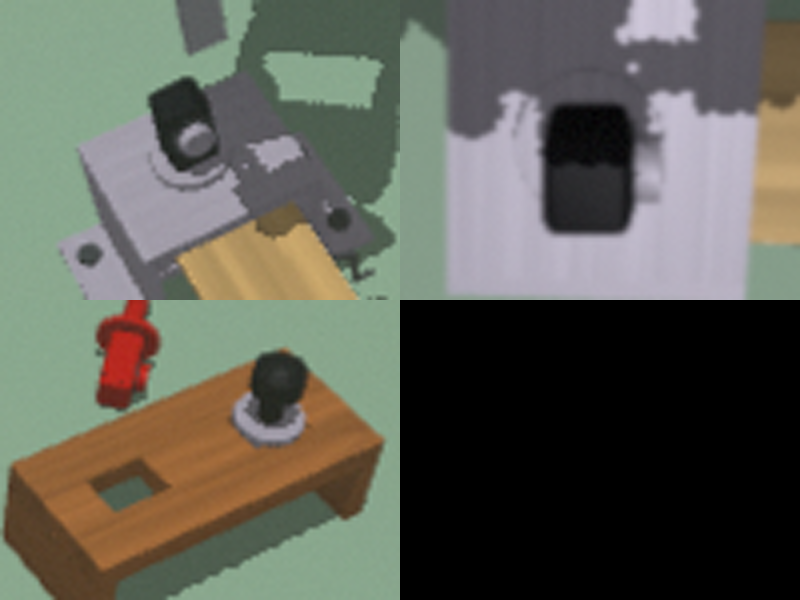

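```bash
python3 -c "
from cell import manip
print(manip.sign_off())"
```

```text
the job is handed in; nothing more can be done
None
```

I gripped the block-shaped quick-release pin across its button and lifted it out of the rack. With the button held in (finger gap about 25 mm), I pushed it down through the bracket's hole until the collar touched. I then let go, backed the arm off, and handed the job in at about 12 s of the 42 s. No verdict was reported.

**What the last checks showed**
- **Collar:** its top is at 85.9 mm and the bracket's top at 79.9 mm. The 6 mm difference equals the collar's thickness, so it sits flat.
- **Button:** it is visibly out again, judged from the camera pictures and not measured.
- **Position:** the pin's axis is about 4 mm from the hole centre I measured, because the pin shifted when released. The limit is 10 mm.
- **Tilt:** the depth reading gives about 3° from upright, which may partly be edge noise. The limit is 10°.
- **Plain pin:** it is still in its slot and looks unmoved in the final picture, which I did not measure.
- **Robot:** it stands clear above the pin with near-zero wrist force.

**What disagreed:** the wrist and overhead cameras differed by about 6 mm in y on the pin's first position. I used the wrist camera, because its view of the fingertips matched the tool geometry.

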